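Clamp the shuttle tube with the notched slide carriage

ROBOT

A 6-joint arm with a two-finger parallel gripper is mounted at the origin on the work surface. World frame = base frame: x ahead of the robot, y to its left, z up, the work surface at z = 0. Lengths are in m, angles in degrees, forces in N, time in s.
With the tool pointing down it reaches from about 0.375 to 0.9 m from the base axis. Payload 3.1 kg.
Tool frame: the origin (TCP) lies at the very end of the fingers, on their centre line; the grasp point (between the pads) lies 19 mm behind it (bot.hold_point_z is the z of the grasp point in the tool frame, in m); z points along the fingers, y is the direction in which the jaws open and shut (so a half turn about z gives the same grasp; the last joint's range is limited). The gripper opens to 87 mm and grips with 3 to 60 N. Pads are 19 mm wide; open, the fingers measure 117 mm over their backs; the gripper's body (75 mm by 190 mm) begins 51 mm behind the grasp point.
Start: joints at [65.059, 30.224, 82.088, -0, 67.689, -10.227], TCP at [0.159, 0.604, 0.201] pointing down, gripper open.
Joint ranges: [-176.69, 176.69], [-43.24, 126.21], [12.49, 139.97], [-82, 262], [0, 151.66], [-163.58, 163.58]. Speed limits (degrees/s): [159.86, 159.86, 180, 180, 180, 180].

INTERFACE

Orientations are given as a 3x3 rotation matrix whose columns are the frame's x, y, z axes.
In Python, from rig import bot gives the robot as it stands.
- The arm moves only by the tool servo_tool, never from a script. Its argument "increments" is a list of rows, each a list of 3 entries, a list of its own where there are three numbers: the closure, from 0 (fully open) to 1 (shut), then the shift along the tool's x, y, z in mm, then the turn about the tool's z in degrees. In form: [[claw, [x, y, z], turn], ...]. A call has 1 to 5 rows; each row shifts and turns the commanded pose from where the row before left it, along the tool's axes as they then stand; what a row does not reach is not made up. A row lasts 1/8 s, in which the tool goes at most 62.5 mm and 10.7 degrees, less where a joint would pass 70% of its speed; a pose out of reach is approached as far as the arm can. A call with a gripper value outside its range is refused whole. The fingers move at their own pace and stop on an object; the grip force is fixed at half the most. Time passes only in rows, so rows that do not move let the fingers close. It gives the time, the measured TCP pose, the force and the opening at its end, in the units of the state.
- bot.read_state(): the state, without advancing time (a new reading comes with each control period).
- bot.capture(name): name is "scene" or "top" or "wrist"; returns (picture, depth): 384x512x3 uint8, blue, green, red; 384x512 float32, m along the optical axis (not along the pixel's ray), 0 where there is no reading.
- bot.camera_info(name): a dict with "K" (3x3 intrinsics, pixels), "R" (3x3) and "t" (3): a world point X has camera coordinates R X + t; the wrist camera has in their place "mount" (4x4, takes a point from camera to tool coordinates, whose origin is the TCP and whose axes are the flange's). Camera axes: x right, y down, z forward; pixel columns grow to the right and rows downward; lengths in m; the calibration is good to about 2 mm. A picture is of the moment at which its call begins: read the wrist's pose just before it. camera_info takes no time and is no camera call.
- bot.hand_in(): hands the job in, once; it reports no verdict.
Trained networks look in the newest picture that a camera, given by its name, has taken for a name from the list of things; names that differ only in an ending like _2 or _b are one class to them, and where a whole thing is asked for, a point or a joint stands for the part that bears it (a point fixed in the world has none). Each returns a list of dicts, best first, with "p" (0 to 1); they miss things now and then, are a little off and sometimes report something else, mostly with a low value. They report only what shows in the picture. A call takes as long as a camera call. They do not tell look-alikes from the thing itself.
- bot.find_in(camera, thing): "bbox" ([left, top, right, bottom] in pixels, round what is visible of it).
- bot.trace(camera, thing): "region" (384x512 bool, what is visible of it) and "bbox" ([left, top, right, bottom] in pixels, round what is visible of it).
The state is a dict: "time_s": time; "joint_positions": joint angles; "qvel": joint speeds; "tau": joint torques, N m; "position": TCP position; "tcp_rot": TCP orientation; "force": force on the tool from outside, world axes, zero at the start; "moment": the same for the moment, N m; "opening": opening from 0.0 (shut) to 1.0 (fully open).
Only numpy, scipy, OpenCV 4.12 (cv2) and the standard library are available. Lean on these libraries where they do the work, as an engineer would, in place of code of your own. Each camera call takes 0.05 s, during which the arm holds its last target.

TASK

Clamp the loose shuttle tube in its rack: lift the carriage's orange release bar and, holding it up, slide the carriage against the tube and on, gently, until the tube is pressed about half way into the sprung end stop. Then let go of the bar so that it drops fully into the nearest notch (rock it a little if it perches on a pin) and the tube stays gripped under moderate spring pressure. The cardboard tube must not be crushed, so do not drive the stop to its end; leave the other things on the ledge alone.

Things in the scene. Friction and masses are not known exactly. Their poses are not given: they have to be found in the camera images.
- rack: Tube clamp fixed to the ledge: aluminium base 120 x 620 x 10 mm, two dark steel rails on it (tops 32 mm high). Origin: centre of its underside; x across, y along the slide towards the sprung end stop, z up.
- pin1 (a point): Centre of the first of 18 steel cross pins of the ladder between the rails, 210 mm to -y of the rack's origin, 18 mm high; the others follow towards +y at 12 mm pitch. Pins 4 mm thick; the 8 mm gaps are the notches. To -y of it lies a pin-free parking bay 43 mm long.
- stop_far (a point): A fixed point on the tube's axis, 205 mm to +y of the rack's origin, 58 mm high: the farthest place at which the end stop's black rubber plunger face (44 mm disc) can stand. The grey stop is clamped so that the free face stands 0 to 100 mm nearer (to -y), different each time and NOT measured: contact must be felt as force. Stroke and spring: see tube.
- carriage: Black carriage, 90 x 80 mm, sliding along the rack's +y. Axes as the rack's; origin on the rack's underside plane, on the centre line, right under the release bar. Starts in the bay with its origin at rack y = -250 to -220 mm; can go to -15 mm. Friction about 0.4 N plus 60 N per m/s.
- pusher (a point): Centre of the carriage's flat vertical pusher face that meets the tube's end: 50 mm ahead (+y) of the carriage origin, 58 mm above the rack's underside. The face is 64 mm wide and reaches up to 94 mm.
- bar_grip (a point): Centre of the orange release bar's handle: 60 mm long (rack x), 16 mm thick (rack y), 22 mm high, 125 mm above the rack's underside when down and above all else on the clamp (stop 98, carriage 94, tube 91 mm). Pinch it from above on its faces towards rack +y and -y. It lifts straight up; moving it along rack y takes the carriage with it.
- bar (a joint): Lift of the release bar, m: 0 = fully down, its 3 mm round tooth between two pins (locks the carriage) or in the bay; 0.006 = on top of a pin; above 0.008 = clear; 0.018 = upper end. Spring and weight pull it down, 6.4 N at 0, 8.5 N at the top. Let go, it drops into a notch; the sprung stop may push the carriage back up to 12 mm meanwhile. If it perches on a pin, move it 4 mm along y and let go again.
- tube: Loose cardboard shuttle tube on the rails, cream, blue band, white caps, 210 mm long, 66 mm thick, 0.12 kg. Origin mid-length on its axis (own y, along rack y). Starts touching neither carriage nor stop, slides with about 1 N; more than 15 N crushes it. The stop's plunger pushes back 1.5 N at first touch, 0.26 N more per mm, 6 N half way (17 mm), 10 N at 34 mm, where it stops hard.
- bottle: Bystander: green silicone bottle, 72 mm across, 190 mm high, origin under its centre.
- stand: Bystander: wooden shuttle stand, 90 x 250 mm, 140 mm high with its white shuttles, origin under its centre.
- pump: Bystander: small red and black hand pump lying along y, 200 mm long, 36 mm high, origin under its centre.
- spare_tube: Bystander: second shuttle tube standing upright, 66 mm across, 224 mm high, origin under its centre.
- grip_roll: Bystander: yellow roll of grip band, 52 mm across, 26 mm high, origin under its centre.
- mug: Bystander: blue mug, 76 mm across, 85 mm high, origin under its centre.
Not all that is in view belongs to the job. Leave any yellow look-alike of the tube alone.

How it is judged (in metres and radians):
On the way, in this order (a step that is already met when the one before it is completed fails the run):
1. the release bar is lifted clear of the pins (value of joint bar above 0.009 m), for 0.1 s.
2. with the bar held up, the carriage presses the tube against the sprung stop (value of joint bar above 0.0085 m and contact force between tube and carriage above 2.5 N), for 0.2 s.
At the end, for the whole second after the job is handed in: The release bar is let go and fully down in a notch (lift under 2 mm); the tube lies straight on the rails (within 6 mm of the rack's centre line, 8 mm in height, 0.06 rad) and is gripped between carriage and sprung stop with 2 to 9.5 N (plunger pushed in, not at its end); tube and carriage at rest (value of joint bar below 0.002 m and contact force between tube and carriage between 2 and 9.5 N and x of tube in the frame of rack between -0.006 and 0.006 m and z of tube in the frame of rack between 0.05 and 0.066 m and angle between the y axis of tube and the y axis of rack, either way round below 0.06 rad and linear speed of each of tube, carriage below 0.01 m/s); the robot touches nothing.
It fails at once if the tube is crushed: pushed by the carriage with more than 15 N (contact force between tube and carriage above 15 N).
It fails at once if a bystander is moved by more than 30 mm (distance of any of bottle, stand, pump, spare_tube, grip_roll, mug from where it was at the start of the episode above 0.03 m).
It also fails if it takes over 58 s, if anything falls off the work surface, if the arm or the gripper's body presses on something with over 40 N, if the wrist force passes 120 N, or if a joint passes its speed limit or range.

## Working session

There is one attempt and no reset: what is moved stays moved. The work goes in short steps, Python scripts to look and compute and a tool call to move; the robot and the scene stay as the last step left them, time stands still between calls to the robot, and variables do not carry over. Pictures are saved under pics/ and viewed, and the job is handed in when it is done.

Besides the shell and the picture viewer there is one more tool, called as name(argument=value, ...) on one line, values as JSON. servo_tool: Moves the arm, as the interface text tells. Its arguments: {"type":"object","properties":{"increments":{"type":"array","items":{"type":"array"}}},"required":["increments"]}

```bash
ls; mkdir -p pics; python3 - <<'E'
from rig import bot
import cv2,numpy as np
s=bot.read_state();print(s['time_s'],s['position'],s['tcp_rot'],s['force'],s['opening'],bot.hold_point_z)
for n in ['scene','top']:
    im,d=bot.capture(n);cv2.imwrite(f'pics/{n}0.png',im);np.save(f'pics/{n}0.npy',d)
    print(n,bot.camera_info(n))
    for t in ['bar_grip','tube','rack','carriage']:
        print(t,[(r['bbox'],round(r['p'],2)) for r in bot.find_in(n,t)])
E
```

```text
pics
0.0 [0.15836829 0.60378727 0.20045854] [[-9.67207601e-01  2.53985410e-01 -9.31550634e-04]
 [ 2.53986814e-01  9.67205619e-01 -1.99745819e-03]
 [ 3.93675769e-04 -2.16855832e-03 -9.99997571e-01]] [-0.26716214 -0.21204648 -0.44761266] 1.0012295235410549 -0.0187
scene {'K': array([[462.80140721,   0.        , 252.75914112],
       [  0.        , 462.80140721, 191.48398154],
       [  0.        ,   0.        ,   1.        ]]), 'R': array([[-0.78209961,  0.622945  ,  0.01611612],
       [ 0.47659991,  0.61462656, -0.62855924],
       [-0.40146324, -0.48391499, -0.77759472]]), 't': array([ 0.33668147, -0.28530218,  1.82403616])}
bar_grip [([196.9, 126.7, 210.6, 141.3], 0.47), ([298.6, 278.1, 316.7, 299.9], 0.36), ([180.3, 124.1, 325.5, 263.6], 0.32)]
tube [([198.7, 87.7, 259.9, 119.1], 0.83), ([208.7, 151.0, 262.3, 193.9], 0.61)]
rack [([181.7, 125.4, 324.7, 266.1], 0.81)]
carriage [([188.0, 127.2, 217.3, 166.7], 0.83), ([119.1, 119.4, 141.4, 170.1], 0.52)]
top {'K': array([[395.57813048,   0.        , 255.9189423 ],
       [  0.        , 395.57813048, 193.22399764],
       [  0.        ,   0.        ,   1.        ]]), 'R': array([[ 0.02307075, -0.99931522,  0.02892813],
       [-0.99718457, -0.02506737, -0.0706722 ],
       [ 0.07134895, -0.02721622, -0.99708004]]), 't': array([0.11319428, 0.56838062, 1.2880048 ])}
bar_grip [([340.3, 194.9, 349.4, 215.9], 0.56), ([140.9, 173.1, 156.9, 187.7], 0.2), ([366.9, 124.3, 406.2, 154.0], 0.15)]
tube [([176.3, 189.9, 364.6, 231.5], 0.62), ([253.8, 196.6, 326.4, 217.7], 0.6), ([366.3, 244.8, 400.4, 310.6], 0.56)]
rack [([179.0, 191.3, 363.1, 225.0], 0.86)]
carriage [([323.7, 198.5, 354.5, 216.6], 0.77)]
```

View pics/top0.png

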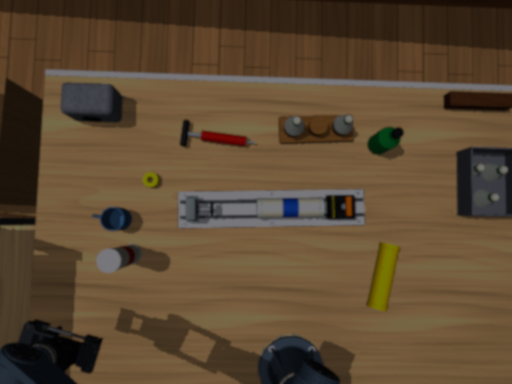

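View pics/scene0.png

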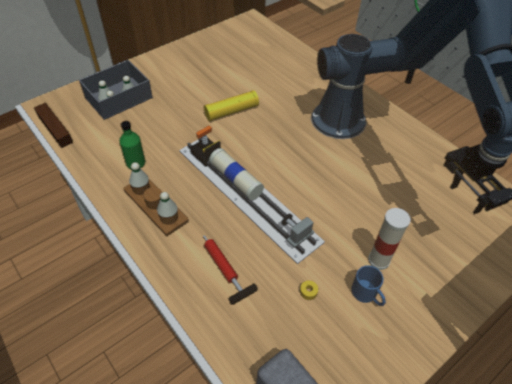

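```bash
cat > h.py <<'E'
import cv2,numpy as np
def cloud(d,ci):
    K,R,t=ci['K'],ci['R'],ci['t'];v,u=np.mgrid[:d.shape[0],:d.shape[1]]
    P=np.stack([(u-K[0,2])/K[0,0]*d,(v-K[1,2])/K[1,1]*d,d],-1)
    return (P-t)@R
def orange(im):
    h=cv2.cvtColor(im,cv2.COLOR_BGR2HSV);return (h[...,0]>=5)&(h[...,0]<=14)&(h[...,1]>190)&(h[...,2]>120)
E
python3 - <<'E'
from rig import bot
from h import *
for n in ['top','scene']:
    im=cv2.imread(f'pics/{n}0.png');d=np.load(f'pics/{n}0.npy');W=cloud(d,bot.camera_info(n))
    m=orange(im)&(W[...,2]>.09)&(W[...,2]<.16)&(d>0);P=W[m];print(n,m.sum(),P.min(0),P.max(0),np.median(P,0),P.mean(0))
    v,u=np.nonzero(m);print(u.min(),u.max(),v.min(),v.max())
    hs=cv2.cvtColor(im,cv2.COLOR_BGR2HSV)
    # tube: blue band + cream height
    if n=='top':
        cv2.imwrite('pics/topz.png',cv2.resize(im[170:250,165:385],None,fx=3.6,fy=3.6,interpolation=cv2.INTER_CUBIC))
        # rack base plate: z ~0.01
        b=(W[...,2]>.004)&(hs[...,1]<60)&(hs[...,2]>110)&(d>0);b[:180]=0;b[240:]=0;b[:,:170]=0;b[:,375:]=0
        v,u=np.nonzero(b);r=cv2.minAreaRect(np.stack([u,v],1).astype(np.float32));print(r)
        K=bot.camera_info(n);
        def at(u,v,z):
            ray=K['R'].T@np.array([(u-K['K'][0,2])/K['K'][0,0],(v-K['K'][1,2])/K['K'][1,1],1]);c=-K['R'].T@K['t'];return c+ray*(z-c[2])/ray[2]
        for p in cv2.boxPoints(r):print(p,at(*p,.01))
        print('centre',at(*r[0],.01))
E
```

```text
Traceback (most recent call last):
ValueError: zero-size array to reduction operation minimum which has no identity
```

```bash
python3 - <<'E'
import json
from rig import bot
print(bot.camera_info('wrist'))
E
```

```text
{'K': array([[281.0509682 ,   0.        , 255.17019659],
       [  0.        , 281.0509682 , 198.57979801],
       [  0.        ,   0.        ,   1.        ]]), 'mount': array([[-6.45849425e-04, -9.54897151e-01, -2.96936042e-01,
         8.22726128e-02],
       [ 9.99999730e-01, -5.12396727e-04, -5.27261944e-04,
         5.12700186e-04],
       [ 3.51331872e-04, -2.96936303e-01,  9.54897224e-01,
        -1.83284810e-01],
       [ 0.00000000e+00,  0.00000000e+00,  0.00000000e+00,
         1.00000000e+00]])}
```

```bash
python3 - <<'E'
from rig import bot
from h import *
im=cv2.imread('pics/top0.png');d=np.load('pics/top0.npy');W=cloud(d,bot.camera_info('top'))
hs=cv2.cvtColor(im,cv2.COLOR_BGR2HSV)
for u in range(325,362,2): print(u,im[206,u],hs[206,u],W[206,u].round(3))
cv2.imwrite('pics/topz.png',cv2.resize(im[170:250,165:385],None,fx=3.6,fy=3.6,interpolation=cv2.INTER_CUBIC))
E
```

```text
325 [79 75 74] [114  16  79] [ 0.529 -0.105  0.008]
327 [31 29 28] [110  25  31] [ 0.527 -0.1    0.063]
329 [7 5 5] [120  73   7] [ 0.526 -0.1    0.094]
331 [11 25 27] [ 26 151  27] [ 0.526 -0.106  0.097]
333 [ 2 47 51] [ 28 245  51] [ 0.526 -0.113  0.092]
335 [ 5 19 22] [ 25 197  22] [ 0.528 -0.13   0.048]
337 [8 7 8] [150  32   8] [ 0.528 -0.135  0.052]
339 [10  9  9] [120  26  10] [ 0.528 -0.137  0.07 ]
341 [51 47 46] [114  25  51] [ 0.527 -0.141  0.082]
343 [79 74 73] [115  19  79] [ 0.527 -0.143  0.1  ]
345 [58 61 81] [ 4 72 81] [ 0.526 -0.142  0.127]
347 [  2  54 111] [ 14 250 111] [ 0.525 -0.146  0.133]
349 [  0  59 121] [ 15 255 121] [ 0.525 -0.152  0.136]
351 [ 0 37 86] [ 13 255  86] [ 0.53  -0.182  0.047]
353 [18 18 24] [ 0 64 24] [ 0.53  -0.189  0.045]
355 [76 73 72] [113  13  76] [ 0.532 -0.206  0.008]
357 [119 114 115] [126  11 119] [ 0.532 -0.212  0.01 ]
359 [124 119 119] [120  10 124] [ 0.532 -0.218  0.012]
361 [124 119 119] [120  10 124] [ 0.532 -0.226  0.008]
```

```bash
cat > h.py <<'E'
import cv2,numpy as np
def cloud(d,ci):
    K,R,t=ci['K'],ci['R'],ci['t'];v,u=np.mgrid[:d.shape[0],:d.shape[1]]
    P=np.stack([(u-K[0,2])/K[0,0]*d,(v-K[1,2])/K[1,1]*d,d],-1)
    return (P-t)@R
def orange(im):
    h=cv2.cvtColor(im,cv2.COLOR_BGR2HSV);return (h[...,0]>=4)&(h[...,0]<=17)&(h[...,1]>200)&(h[...,2]>60)
E
python3 - <<'E'
from rig import bot
from h import *
for n in ['top','scene']:
    im=cv2.imread(f'pics/{n}0.png');d=np.load(f'pics/{n}0.npy');W=cloud(d,bot.camera_info(n))
    m=orange(im)&(W[...,2]>.105)&(W[...,2]<.16)&(d>0);m[:,400:]=0;P=W[m];print(n,m.sum())
    if m.sum(): print(P.min(0),P.max(0),np.median(P,0),P.mean(0))
    hs=cv2.cvtColor(im,cv2.COLOR_BGR2HSV)
    if n=='top':
        b=(W[...,2]>.003)&(W[...,2]<.03)&(hs[...,1]<60)&(hs[...,2]>95)&(d>0);b[:186]=0;b[232:]=0;b[:,:172]=0;b[:,370:]=0
        b=cv2.morphologyEx(b.astype(np.uint8),cv2.MORPH_OPEN,np.ones((3,3)))
        v,u=np.nonzero(b);r=cv2.minAreaRect(np.stack([u,v],1).astype(np.float32));print(r)
        K=bot.camera_info(n);
        def at(u,v,z):
            ray=K['R'].T@np.array([(u-K['K'][0,2])/K['K'][0,0],(v-K['K'][1,2])/K['K'][1,1],1]);c=-K['R'].T@K['t'];return c+ray*(z-c[2])/ray[2]
        for p in cv2.boxPoints(r):print(p,at(*p,.01))
        print('centre',at(*r[0],.01))
        q=(W[...,2]>.075)&(W[...,2]<.1)&(hs[...,1]<130)&(hs[...,2]>60);q[:195]=0;q[222:]=0;q[:,:250]=0;q[:,335:]=0
        print('tube',W[q].min(0),W[q].max(0),np.median(W[q],0))
E
```

```text
top 96
[ 0.4982848  -0.15931781  0.12662737] [ 0.55306694 -0.1398826   0.14293184] [ 0.52843629 -0.14893979  0.1348581 ] [ 0.52653612 -0.14902371  0.13475795]
((270.4034729003906, 208.27281188964844), (36.10418701171875, 185.3653106689453), 89.11176300048828)
[177.45212 191.65965] [0.56475488 0.38619592 0.01      ]
[362.79514 188.78612] [ 0.59001734 -0.23143389  0.01      ]
[363.35483 224.88597] [ 0.46937228 -0.23377506  0.01      ]
[178.01181 227.7595 ] [0.44595237 0.3799644  0.01      ]
centre [0.51724644 0.07739901 0.01      ]
tube [ 0.48965486 -0.0849869   0.07501847] [0.55134662 0.12473675 0.09514762] [0.51876137 0.04258978 0.08565157]
scene 1
[ 0.51280667 -0.14628757  0.1325334 ] [ 0.51280667 -0.14628757  0.1325334 ] [ 0.51280667 -0.14628757  0.1325334 ] [ 0.51280667 -0.14628757  0.1325334 ]
```

View pics/topz.png

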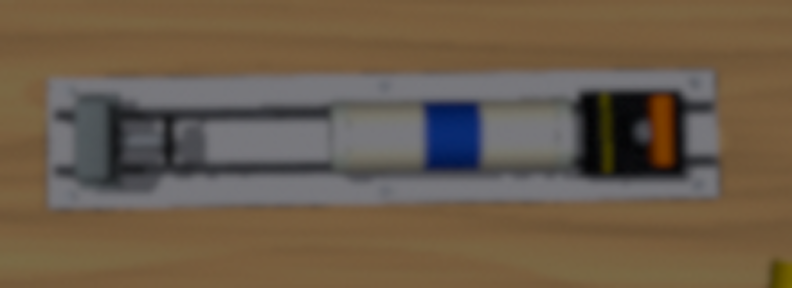

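servo_tool(increments=[[0, [0, 0, -50], -8.5], [0, [0, 0, -50], -8.5], [0, [-24, -54, 0], 0], [0, [-24, -54, 0], 0], [0, [-24, -54, 0], 0]])

```text
time_s: 1.12
position: [0.2376, 0.444, 0.3018]
tcp_rot: [[-0.999, -0.041, 0.001], [-0.041, 0.999, 0.001], [-0.001, 0.001, -1.0]]
force: [0.4, 0.4, 0.5]
opening: 1.001
```

servo_tool(increments=[[0, [-24, -55, 0], 0], [0, [-24, -55, 0], 0], [0, [-24, -55, 0], 0], [0, [-24, -55, 0], 0], [0, [-24, -55, 0], 0]])

```text
time_s: 1.75
position: [0.3687, 0.1738, 0.3019]
tcp_rot: [[-0.999, -0.04, 0.002], [-0.04, 0.999, 0.0], [-0.002, 0.0, -1.0]]
force: [0.9, -0.0, -0.4]
opening: 1.001
```

servo_tool(increments=[[0, [-24, -55, 0], 0], [0, [-24, -55, 0], 0], [0, [-24, -55, 0], 0], [0, [-24, -55, 0], 0], [0, [-24, -55, 0], 0]])

```text
time_s: 2.38
position: [0.4995, -0.0965, 0.3017]
tcp_rot: [[-0.999, -0.039, 0.001], [-0.039, 0.999, 0.0], [-0.001, 0.0, -1.0]]
force: [0.2, 0.8, 0.1]
opening: 1.003
```

servo_tool(increments=[[0, [0, 0, 50], 0], [0, [0, 0, 0], 0]])

```text
time_s: 2.62
position: [0.4958, -0.0939, 0.2484]
tcp_rot: [[-0.999, -0.038, -0.009], [-0.038, 0.999, 0.004], [0.009, 0.004, -1.0]]
force: [0.0, -0.0, -0.3]
opening: 1.001
```

```bash
cat > w.py <<'E'
from rig import bot
from h import *
def wrist(name):
    s=bot.read_state();im,d=bot.capture('wrist');ci=bot.camera_info('wrist')
    T=np.eye(4);T[:3,:3]=s['tcp_rot'];T[:3,3]=s['position'];M=T@ci['mount']
    R=M[:3,:3].T;t=-R@M[:3,3];ci.update(R=R,t=t)
    cv2.imwrite(f'pics/{name}.png',im);np.save(f'pics/{name}.npy',d);return s,im,d,cloud(d,ci)
E
python3 - <<'E'
from w import *
s,im,d,W=wrist('w1');print(s['time_s'],s['position'],s['force'])
m=orange(im)&(W[...,2]>.105)&(W[...,2]<.16)&(d>0)
P=W[m];print(m.sum(),P.min(0),P.max(0),np.median(P,0))
T=P[P[:,2]>np.median(P[:,2])-.003];c=np.array(T[:,:2],np.float32);print(cv2.minAreaRect(c))
E
```

```text
2.625 [ 0.4958342  -0.09385803  0.2484097 ] [ 0.02929939 -0.0448153  -0.28218659]
13 [ 0.49694602 -0.15842508  0.12076448] [ 0.54416292 -0.14272738  0.13525   ] [ 0.49916789 -0.14484739  0.13045474]
((0.5192539095878601, -0.1445135623216629), (0.04827205464243889, 0.012822208926081657), 18.97722816467285)
```

View pics/w1.png

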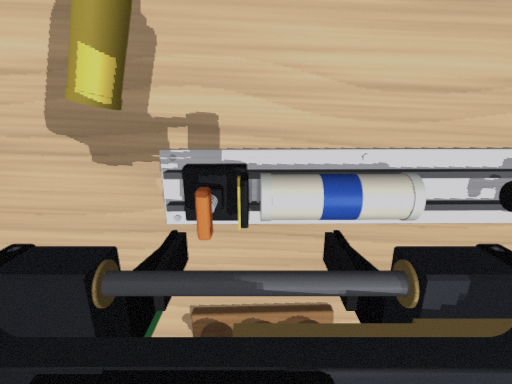

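```bash
python3 - <<'E'
from w import *
im=cv2.imread('pics/w1.png');d=np.load('pics/w1.npy')
s=bot.read_state();ci=bot.camera_info('wrist')
T=np.eye(4);T[:3,:3]=s['tcp_rot'];T[:3,3]=s['position'];M=T@ci['mount'];R=M[:3,:3].T;ci.update(R=R,t=-R@M[:3,3])
W=cloud(d,ci);h=cv2.cvtColor(im,cv2.COLOR_BGR2HSV)
m=(h[...,0]<20)&(h[...,1]>180)&(W[...,2]>.11)&(W[...,2]<.16);m[:,:180]=0;m[:,230:]=0;m[250:]=0
v,u=np.nonzero(m);print(m.sum(),u.min(),u.max(),v.min(),v.max())
P=W[m];print(P.min(0),P.max(0),np.median(P,0));t=P[P[:,2]>.131];print(len(t),t.mean(0),cv2.minAreaRect(t[:,:2].astype(np.float32)))
E
```

```text
220 195 211 187 238
[ 0.49883722 -0.16008023  0.12178101] [ 0.55707613 -0.14230652  0.14021631] [ 0.50505137 -0.14701503  0.13570725]
184 [ 0.5150413  -0.14856977  0.13607218] ((0.5278623700141907, -0.15071247518062592), (0.05766366422176361, 0.016171438619494438), 3.609609365463257)
```

servo_tool(increments=[[0, [-29, -56, 0], 0], [0, [0, 0, 50], 0], [0, [0, 0, 40], 0], [0, [0, 0, 20], 0], [0, [0, 0, 0], 0]])

```text
time_s: 3.3
position: [0.53, -0.148, 0.142]
tcp_rot: [[-0.999, -0.041, -0.0], [-0.041, 0.999, 0.0], [0.0, 0.0, -1.0]]
force: [0.2, -0.8, -0.3]
opening: 0.999
```

```bash
python3 - <<'E'
from w import *
s,im,d,W=wrist('w2');print(s['time_s'],s['position'],s['force'],s['tcp_rot'])
h=cv2.cvtColor(im,cv2.COLOR_BGR2HSV)
m=(h[...,0]<20)&(h[...,1]>180)&(W[...,2]>.11)&(W[...,2]<.16)
print(m.sum());P=W[m];t=P[P[:,2]>.131];print(len(t),t.mean(0),cv2.minAreaRect(t[:,:2].astype(np.float32)))
E
```

```text
3.3 [ 0.52995691 -0.14795544  0.14197996] [ 0.21063633 -0.75066773 -0.29051431] [[-9.99145337e-01 -4.13324791e-02 -4.70914342e-04]
 [-4.13326210e-02  9.99145398e-01  2.95677405e-04]
 [ 4.58290818e-04  3.14888824e-04 -9.99999845e-01]]
610
538 [ 0.52344508 -0.14873896  0.13504336] ((0.5246788859367371, -0.15128369629383087), (0.055595237761735916, 0.015256826765835285), 1.4501320123672485)
```

View pics/w2.png

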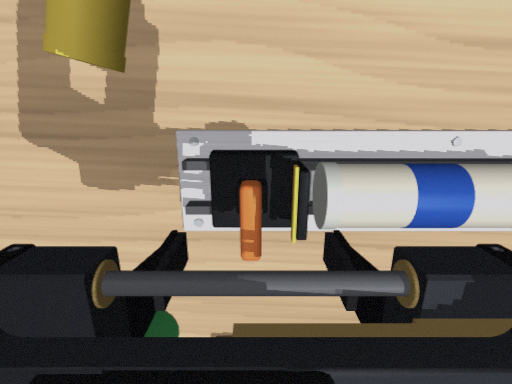

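servo_tool(increments=[[0, [2, -2, 25], 0], [0, [0, 0, 10], 0], [0.85, [0, 0, 0], 0], [0.85, [0, 0, 0], 0], [0.85, [0, 0, 0], 0]])

```text
time_s: 3.98
position: [0.5285, -0.1511, 0.1073]
tcp_rot: [[-0.999, -0.04, 0.002], [-0.04, 0.999, -0.001], [-0.002, -0.001, -1.0]]
force: [-0.3, 0.6, 0.2]
opening: 0.746
```

servo_tool(increments=[[0.95, [0, 0, 0], 0], [0.95, [0, 0, 0], 0], [0.95, [0, 0, 0], 0]])

```text
time_s: 4.35
position: [0.5279, -0.1509, 0.1065]
tcp_rot: [[-0.999, -0.04, 0.0], [-0.04, 0.999, 0.0], [-0.0, 0.0, -1.0]]
force: [-0.6, 0.0, -0.8]
opening: 0.399
```

servo_tool(increments=[[1, [0, 0, 0], 0], [1, [0, 0, 0], 0], [1, [0, 0, 0], 0], [1, [0, 0, 0], 0]])

```text
time_s: 4.85
position: [0.5278, -0.1509, 0.1064]
tcp_rot: [[-0.999, -0.04, -0.0], [-0.04, 0.999, -0.0], [0.0, -0.0, -1.0]]
force: [0.6, -0.9, -0.7]
opening: 0.179
```

servo_tool(increments=[[1, [0, 0, -7], 0], [1, [0, 0, -7], 0], [1, [0, 0, 0], 0], [1, [0, 0, 0], 0]])

```text
time_s: 5.35
position: [0.5278, -0.1507, 0.1202]
tcp_rot: [[-0.999, -0.04, -0.0], [-0.04, 0.999, 0.0], [0.0, 0.0, -1.0]]
force: [2.7, 0.1, -8.6]
opening: 0.181
```

```bash
python3 - <<'E'
from w import *
s,im,d,W=wrist('w3');print(s['time_s'],s['position'],s['force'])
h=cv2.cvtColor(im,cv2.COLOR_BGR2HSV)
# tube near end edge along rack
q=(W[...,2]>.08)&(W[...,2]<.1)&(h[...,1]<90)&(h[...,2]>120)&(abs(W[...,0]-.517)<.015)
P=W[q];print(len(P),P.min(0),P.max(0),np.median(P,0))
E
```

```text
5.35 [ 0.52775702 -0.15066913  0.1202368 ] [ 2.71870139  0.10836027 -8.64307619]
4234 [ 0.50200156 -0.10000419  0.08008822] [0.53199157 0.06389129 0.0924935 ] [ 0.51578706 -0.03900382  0.08834632]
```

View pics/w3.png

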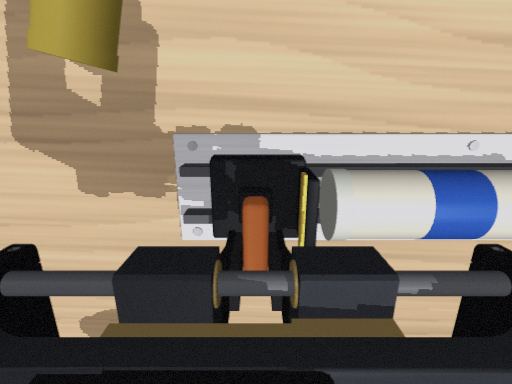

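```bash
python3 - <<'E'
from rig import bot
from h import *
im=cv2.imread('pics/top0.png');d=np.load('pics/top0.npy');K=bot.camera_info('top');W=cloud(d,K)
def at(u,v,z):
    ray=K['R'].T@np.array([(u-K['K'][0,2])/K['K'][0,0],(v-K['K'][1,2])/K['K'][1,1],1]);c=-K['R'].T@K['t'];return c+ray*(z-c[2])/ray[2]
for u in range(184,230): print(u,im[209,u].max(),W[209,u].round(3),at(u,209,.07)[1].round(3))
cv2.imwrite('pics/stopz.png',cv2.resize(np.clip(im[185:235,175:240]*2.5,0,255).astype(np.uint8),None,fx=12,fy=12,interpolation=cv2.INTER_CUBIC))
E
```

```text
184 118 [0.508 0.362 0.014] 0.353
185 108 [0.506 0.346 0.097] 0.35
186 96 [0.506 0.343 0.098] 0.347
187 92 [0.506 0.34  0.095] 0.344
188 91 [0.506 0.338 0.094] 0.341
189 90 [0.506 0.334 0.097] 0.338
190 88 [0.506 0.331 0.096] 0.335
191 88 [0.506 0.328 0.096] 0.332
192 86 [0.506 0.325 0.095] 0.328
193 80 [0.506 0.322 0.095] 0.325
194 67 [0.506 0.319 0.098] 0.322
195 47 [0.507 0.318 0.079] 0.319
196 31 [0.472 0.162 1.321] 0.316
197 33 [0.507 0.312 0.075] 0.313
198 49 [0.507 0.31  0.067] 0.31
199 68 [0.507 0.306 0.072] 0.306
200 85 [0.508 0.304 0.062] 0.303
201 97 [0.508 0.301 0.062] 0.3
202 100 [0.508 0.298 0.065] 0.297
203 101 [0.508 0.295 0.063] 0.294
204 101 [0.508 0.291 0.066] 0.291
205 101 [0.508 0.288 0.066] 0.288
206 101 [0.508 0.285 0.063] 0.284
207 99 [0.508 0.282 0.065] 0.281
208 96 [0.508 0.279 0.063] 0.278
209 83 [0.508 0.275 0.065] 0.275
210 60 [0.508 0.271 0.077] 0.272
211 35 [0.508 0.268 0.079] 0.269
212 34 [0.509 0.266 0.067] 0.266
213 57 [0.51  0.268 0.005] 0.262
214 75 [0.51  0.264 0.012] 0.259
215 82 [0.511 0.261 0.008] 0.256
216 81 [0.51  0.257 0.012] 0.253
217 80 [0.511 0.254 0.008] 0.25
218 80 [0.511 0.251 0.01 ] 0.247
219 80 [0.511 0.247 0.012] 0.244
220 81 [0.511 0.244 0.012] 0.24
221 90 [0.511 0.241 0.012] 0.237
222 107 [0.511 0.238 0.007] 0.234
223 120 [0.511 0.234 0.013] 0.231
224 123 [0.511 0.231 0.006] 0.228
225 124 [0.511 0.228 0.008] 0.225
226 124 [0.512 0.225 0.003] 0.222
227 125 [0.511 0.221 0.011] 0.218
228 125 [0.511 0.218 0.012] 0.215
229 125 [0.512 0.214 0.011] 0.212
```

View pics/stopz.png

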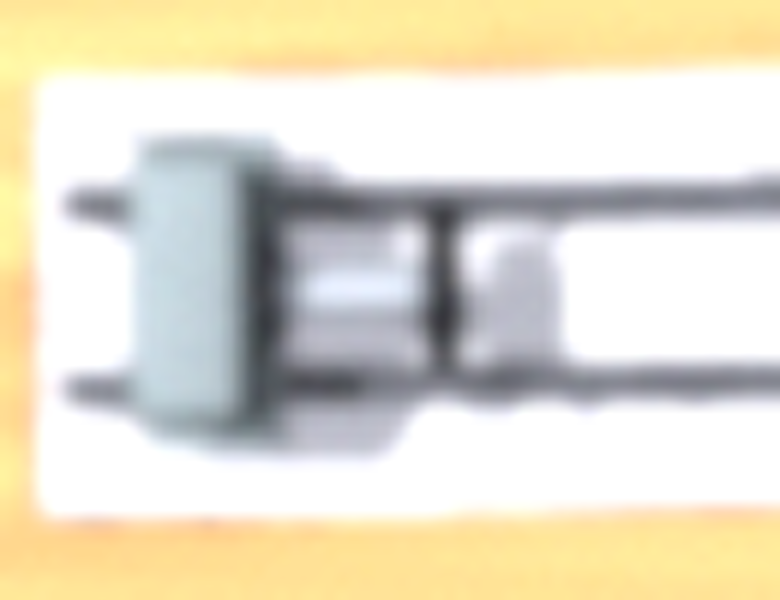

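servo_tool(increments=[[1, [0, 2, 0], 0], [1, [0, 4, 0], 0], [1, [0, 4, 0], 0], [1, [0, 4, 0], 0], [1, [0, 4, 0], 0]])

```text
time_s: 6.02
position: [0.5271, -0.1328, 0.1205]
tcp_rot: [[-0.999, -0.04, -0.0], [-0.04, 0.999, -0.0], [0.0, -0.0, -1.0]]
force: [0.8, -3.3, -8.6]
opening: 0.18
```

servo_tool(increments=[[1, [0, 4, 0], 0], [1, [0, 4, 0], 0], [1, [0, 4, 0], 0], [1, [0, 4, 0], 0], [1, [0, 4, 0], 0]])

```text
time_s: 6.65
position: [0.5263, -0.1126, 0.1205]
tcp_rot: [[-0.999, -0.04, -0.0], [-0.04, 0.999, -0.0], [0.0, -0.0, -1.0]]
force: [0.4, -2.6, -8.3]
opening: 0.18
```

servo_tool(increments=[[1, [0, 5, 0], 0], [1, [0, 5, 0], 0], [1, [0, 5, 0], 0], [1, [0, 5, 0], 0], [1, [0, 5, 0], 0]])

```text
time_s: 7.28
position: [0.5253, -0.0876, 0.1204]
tcp_rot: [[-0.999, -0.04, -0.0], [-0.04, 0.999, 0.0], [0.0, 0.0, -1.0]]
force: [0.8, -4.0, -8.6]
opening: 0.182
```

servo_tool(increments=[[1, [0, 5, 0], 0], [1, [0, 5, 0], 0], [1, [0, 5, 0], 0], [1, [0, 5, 0], 0], [1, [0, 5, 0], 0]])

```text
time_s: 7.9
position: [0.5243, -0.0626, 0.1204]
tcp_rot: [[-0.999, -0.04, -0.0], [-0.04, 0.999, 0.0], [0.0, 0.0, -1.0]]
force: [0.2, -3.3, -8.1]
opening: 0.178
```

servo_tool(increments=[[1, [0, 5, 0], 0], [1, [0, 5, 0], 0], [1, [0, 5, 0], 0], [1, [0, 5, 0], 0], [1, [0, 5, 0], 0]])

```text
time_s: 8.52
position: [0.5233, -0.0376, 0.1204]
tcp_rot: [[-0.999, -0.04, -0.0], [-0.04, 0.999, 0.0], [0.0, 0.0, -1.0]]
force: [-0.5, -4.0, -8.0]
opening: 0.179
```

servo_tool(increments=[[1, [0, 4, 0], 0], [1, [0, 4, 0], 0], [1, [0, 4, 0], 0], [1, [0, 4, 0], 0], [1, [0, 4, 0], 0]])

```text
time_s: 9.15
position: [0.5225, -0.0177, 0.1204]
tcp_rot: [[-0.999, -0.04, -0.0], [-0.04, 0.999, 0.0], [0.0, 0.0, -1.0]]
force: [0.1, -3.7, -8.1]
opening: 0.181
```

servo_tool(increments=[[1, [0, 3, 0], 0], [1, [0, 2, 0], 0], [1, [0, 2, 0], 0], [1, [0, 2, 0], 0], [1, [0, 2, 0], 0]])

```text
time_s: 9.78
position: [0.522, -0.0068, 0.1204]
tcp_rot: [[-0.999, -0.04, -0.0], [-0.04, 0.999, 0.0], [0.0, 0.0, -1.0]]
force: [-0.2, -1.7, -7.8]
opening: 0.177
```

servo_tool(increments=[[1, [0, 2, 0], 0], [1, [0, 2, 0], 0], [1, [0, 2, 0], 0]])

```text
time_s: 10.15
position: [0.5218, -0.0009, 0.1204]
tcp_rot: [[-0.999, -0.04, -0.0], [-0.04, 0.999, 0.0], [0.0, 0.0, -1.0]]
force: [-0.3, -2.6, -8.5]
opening: 0.18
```

servo_tool(increments=[[1, [0, 2, 0], 0], [1, [0, 2, 0], 0], [1, [0, 2, 0], 0]])

```text
time_s: 10.52
position: [0.5216, 0.0051, 0.1204]
tcp_rot: [[-0.999, -0.04, -0.0], [-0.04, 0.999, -0.0], [0.0, -0.0, -1.0]]
force: [-0.6, -3.1, -8.4]
opening: 0.179
```

servo_tool(increments=[[1, [0, 2, 0], 0], [1, [0, 2, 0], 0]])

```text
time_s: 10.78
position: [0.5214, 0.0087, 0.1205]
tcp_rot: [[-0.999, -0.04, -0.0], [-0.04, 0.999, -0.001], [0.0, -0.001, -1.0]]
force: [-0.5, -5.1, -7.0]
opening: 0.179
```

servo_tool(increments=[[1, [0, 2, 0], 0], [1, [0, 2, 0], 0]])

```text
time_s: 11.02
position: [0.5213, 0.0125, 0.1205]
tcp_rot: [[-0.999, -0.04, -0.0], [-0.04, 0.999, -0.001], [0.0, -0.001, -1.0]]
force: [-0.8, -5.5, -7.7]
opening: 0.179
```

servo_tool(increments=[[1, [0, 2, 0], 0], [1, [0, 2, 0], 0]])

```text
time_s: 11.28
position: [0.5211, 0.0162, 0.1204]
tcp_rot: [[-0.999, -0.04, -0.0], [-0.04, 0.999, -0.002], [0.0, -0.002, -1.0]]
force: [-0.7, -6.6, -7.2]
opening: 0.177
```

servo_tool(increments=[[1, [0, 2, 0], 0], [1, [0, 0, 0], 0], [1, [0, 0, 0], 0], [1, [0, 0, 0], 0]])

```text
time_s: 11.78
position: [0.521, 0.0184, 0.1205]
tcp_rot: [[-0.999, -0.04, -0.0], [-0.04, 0.999, -0.001], [0.0, -0.001, -1.0]]
force: [0.4, -6.4, -8.4]
opening: 0.178
```

servo_tool(increments=[[1, [0, 0, 3], 0], [1, [0, 0, 3], 0], [1, [0, 0, 2], 0], [1, [0, 0, 0], 0]])

```text
time_s: 12.28
position: [0.5211, 0.0183, 0.1125]
tcp_rot: [[-0.999, -0.04, -0.0], [-0.04, 0.999, -0.001], [0.0, -0.001, -1.0]]
force: [-0.5, -5.4, -7.4]
opening: 0.182
```

servo_tool(increments=[[1, [0, 0, 2], 0], [1, [0, 0, 1], 0], [1, [0, 0, 0], 0]])

```text
time_s: 12.65
position: [0.5212, 0.0171, 0.1101]
tcp_rot: [[-0.999, -0.041, 0.0], [-0.041, 0.999, -0.003], [0.0, -0.003, -1.0]]
force: [-1.6, -10.1, -3.2]
opening: 0.179
```

servo_tool(increments=[[1, [0, -2, 0], 0], [1, [0, -1, 1], 0], [1, [0, 0, 2], 0], [1, [0, 0, 0], 0]])

```text
time_s: 13.15
position: [0.5212, 0.016, 0.1065]
tcp_rot: [[-0.999, -0.04, -0.0], [-0.04, 0.999, -0.0], [0.0, -0.0, -1.0]]
force: [-1.2, -3.9, -5.2]
opening: 0.178
```

servo_tool(increments=[[1, [0, -1, 0], 0], [1, [0, 0, 0], 0], [1, [0, 0, 0], 0]])

```text
time_s: 13.52
position: [0.5212, 0.0151, 0.1065]
tcp_rot: [[-0.999, -0.04, -0.0], [-0.04, 0.999, 0.0], [0.0, 0.0, -1.0]]
force: [-1.7, -3.1, -4.6]
opening: 0.176
```

servo_tool(increments=[[1, [0, -1, 0], 0], [1, [0, 0, 0], 0], [1, [0, 0, 0], 0]])

```text
time_s: 13.9
position: [0.5212, 0.014, 0.1065]
tcp_rot: [[-0.999, -0.04, -0.0], [-0.04, 0.999, 0.0], [0.0, 0.0, -1.0]]
force: [-2.4, -3.5, -4.6]
opening: 0.18
```

servo_tool(increments=[[1, [0, 1, -4], 0], [1, [0, 0, -4], 0], [1, [0, 0, -4], 0], [1, [0, 2, 0], 0], [1, [0, 2, 0], 0]])

```text
time_s: 14.52
position: [0.5211, 0.0179, 0.1184]
tcp_rot: [[-0.999, -0.041, -0.0], [-0.041, 0.999, -0.002], [0.0, -0.002, -1.0]]
force: [-1.6, -7.5, -7.8]
opening: 0.177
```

servo_tool(increments=[[1, [0, 2, 0], 0], [1, [0, 2, 0], 0], [1, [0, 2, 0], 0], [1, [0, 0, 0], 0]])

```text
time_s: 15.02
position: [0.5208, 0.0237, 0.1184]
tcp_rot: [[-0.999, -0.041, -0.0], [-0.041, 0.999, -0.002], [0.0, -0.002, -1.0]]
force: [-1.0, -8.0, -8.1]
opening: 0.179
```

servo_tool(increments=[[1, [0, 2, 0], 0], [1, [0, 1, 0], 0], [1, [0, 0, 0], 0]])

```text
time_s: 15.4
position: [0.5208, 0.0264, 0.1184]
tcp_rot: [[-0.999, -0.041, -0.0], [-0.041, 0.999, -0.003], [0.0, -0.003, -1.0]]
force: [-0.6, -9.0, -8.4]
opening: 0.18
```

servo_tool(increments=[[1, [0, 0, 3], 0], [1, [0, 0, 3], 0], [1, [0, 0, 2], 0], [1, [0, 0, 0], 0]])

```text
time_s: 15.9
position: [0.5208, 0.0264, 0.1103]
tcp_rot: [[-0.999, -0.041, -0.0], [-0.041, 0.999, -0.003], [0.0, -0.003, -1.0]]
force: [-3.3, -9.8, -6.7]
opening: 0.18
```

Past the pin top and free (lift ≈ 4 mm); lower the rest.

servo_tool(increments=[[1, [0, 0, 2], 0], [1, [0, 0, 2], 0], [1, [0, 0, 0], 0], [1, [0, 0, 0], 0]])

```text
time_s: 16.4
position: [0.5208, 0.0264, 0.1065]
tcp_rot: [[-0.999, -0.041, -0.0], [-0.041, 0.999, -0.003], [0.0, -0.003, -1.0]]
force: [-1.9, -8.2, -6.7]
opening: 0.181
```

servo_tool(increments=[[1, [0, -1, 0], 0], [1, [0, -1, 0], 0], [1, [0, 0, 0], 0]])

```text
time_s: 16.77
position: [0.5208, 0.0252, 0.1065]
tcp_rot: [[-0.999, -0.04, -0.0], [-0.04, 0.999, -0.001], [0.0, -0.001, -1.0]]
force: [-1.9, -6.0, -6.4]
opening: 0.18
```

servo_tool(increments=[[1, [0, -1, 0], 0], [1, [0, 0, 0], 0], [1, [0, 0, 0], 0]])

```text
time_s: 17.15
position: [0.5208, 0.0243, 0.1065]
tcp_rot: [[-0.999, -0.04, -0.0], [-0.04, 0.999, -0.001], [0.0, -0.001, -1.0]]
force: [-1.4, -5.6, -6.1]
opening: 0.179
```

Contact force here is about 6 N. Release, partially opening first, then rise.

servo_tool(increments=[[0.5, [0, 0, 0], 0], [0.5, [0, 0, 0], 0], [0.5, [0, 0, 0], 0], [0.5, [0, 0, 0], 0], [0.5, [0, 0, 0], 0]])

```text
time_s: 17.77
position: [0.5211, 0.0252, 0.1066]
tcp_rot: [[-0.999, -0.04, 0.001], [-0.04, 0.999, 0.0], [-0.001, 0.0, -1.0]]
force: [-0.5, 0.6, 0.4]
opening: 0.493
```

servo_tool(increments=[[0.5, [0, 0, -20], 0], [0.5, [0, 0, -40], 0], [0.5, [0, 0, -40], 0], [0.5, [0, 0, 0], 0], [0.5, [0, 0, 0], 0]])

```text
time_s: 18.4
position: [0.5203, 0.0252, 0.2061]
tcp_rot: [[-0.999, -0.04, -0.001], [-0.04, 0.999, 0.0], [0.001, 0.0, -1.0]]
force: [0.2, 0.7, 0.2]
opening: 0.5
```

```bash
python3 - <<'E'
from w import *
s,im,d,W=wrist('w4');print(s['time_s'],s['position'],s['force'],s['opening'])
h=cv2.cvtColor(im,cv2.COLOR_BGR2HSV)
m=(h[...,0]<20)&(h[...,1]>180)&(W[...,2]>.11)&(W[...,2]<.17)
P=W[m];print(m.sum());t=P[P[:,2]>.131];print(len(t),np.median(t,0),cv2.minAreaRect(t[:,:2].astype(np.float32)))
im,d=bot.capture('top');cv2.imwrite('pics/top1.png',cv2.resize(np.clip(im[170:250,165:385]*2.0,0,255).astype(np.uint8),None,fx=3.6,fy=3.6,interpolation=cv2.INTER_CUBIC))
E
```

```text
18.4 [0.52026428 0.02515098 0.20607403] [0.19791862 0.73456257 0.24359639] 0.49970534500326635
379
349 [0.50832744 0.02392239 0.13540505] ((0.5172640085220337, 0.022520963102579117), (0.05430085211992264, 0.015263601206243038), 3.6368653774261475)
```

View pics/w4.png

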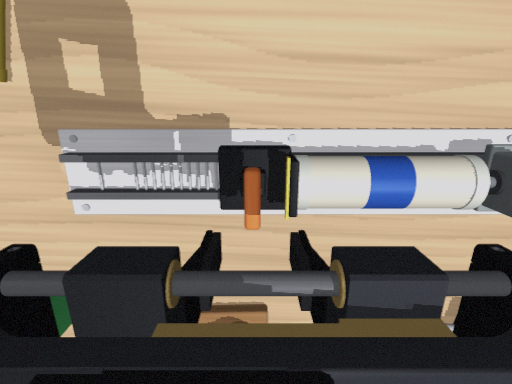

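View pics/top1.png

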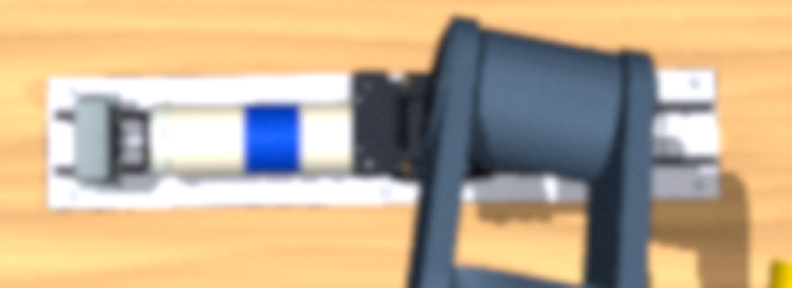

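```bash
python3 - <<'E'
from rig import bot
print(bot.hand_in())
E
```

```text
the job is handed in; nothing more can be done
None
```

The tube is clamped and the job was handed in at about 18.5 s; no verdict is reported.

I pinched the release bar, lifted it 14 mm and slid the carriage until the tube met the stop, which I felt at about world y = 0.004. I pressed on with the bar held up, so the carriage was pushing the tube with up to about 8 N. I then lowered the bar into a notch and let go.

- **Change of notch:** The first notch I lowered into held the tube with only about 3.5 N by force reading. I lifted again and moved one notch further on, where it holds more firmly.
- **Bar:** It is fully down. The handle top measures 135.4 mm, the same as at the start within the measuring error of about 1 mm.
- **Grip on the tube:** It is about 6 N, from the last force reading before release. I did not measure it after letting go.
- **Stop travel:** It is pushed in about 22 mm of 34 mm by the top picture. That is past the half-way mark of 17 mm but clear of the end; the notch before it would have given about 10 mm.
- **Tube and robot:** The tube looks straight on the rails between carriage and stop. The gripper is 100 mm higher and clear of everything, and nothing beside the rack was touched.

The vision estimate of the notch position was about 3 mm off from what I felt with the tooth, so I used the felt position.

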